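Tip the bit box and the sanding block down into their marked places

TASK

The green drill-bit box and the cork sanding block are each standing upright at one end of a yellow rectangle on the mats. Push each of them over near its top with the fingers, so that it falls towards the empty end and lies flat, lid or cork upwards, wholly inside its yellow lines. Do not lift either of them, and leave the brass hole saw, the pencil and the screwdriver where they are.

Things in the scene. Friction and masses are not known exactly. Their poses are not given: they have to be found in the camera images.
- bit_box_base (a point): green closed drill-bit box, about 0.5 kg, 100 (own x) by 160 (own y) by 45 mm (own z, underside to lid). At the start it stands on a long side, 100 mm tall, 45 mm deep, own x up. This point: centre of the underside, then an upright face 50 mm above the mat, looking towards the empty end; the face to push is 45 mm behind it (own z = +45 mm). Wanted: own z up, point on the mat.
- sanding_block_base (a point): cork sanding block, red paper underneath, about 0.12 kg, 64 (own x) by 106 (own y) by 31 mm (own z, paper to cork top). At the start it stands on end, 106 mm tall, 31 mm deep, own y up. This point: centre of the paper face, then upright, 53 mm above the mat, looking towards the empty end; the face to push is 31 mm behind it (own z = +31 mm). Wanted: own z up, point on the mat.
- big_mat_zone (a point): centre of the yellow rectangle painted on the big black rubber mat (fixed to the bench, 3 mm thick), on the mat's top face. Inside its lines the rectangle measures 182 mm along x by 194 mm along y. x points from the end where the green box stands towards the empty end, z up.
- small_mat_zone (a point): centre of the yellow rectangle painted on the small black rubber mat (fixed to the bench, 3 mm thick), on the mat's top face. Inside its lines the rectangle measures 172 mm along x by 96 mm along y. x points from the end where the sanding block stands towards the empty end, z up.
- hole_saw: small brass-coloured hole saw, a cylinder 45 mm across with a grey shank on top, 66 mm high in all, loose, standing at the back between the mats; origin at the centre of its foot. A bystander.
- carpenter_pencil: red flat pencil, 165 mm long, 8 mm high, loose, lying on the bench between the mats; origin under its middle. A bystander.
- screwdriver: screwdriver with an orange handle, 200 mm long, 30 mm high, loose, lying at the right edge of the bench; origin under its middle. A bystander.
- bit_box_k0 (a point): corner of the underside of the bit box, own x = -50 mm, y = -80 mm (on the edge it stands on and tips over)
- bit_box_k1 (a point): corner of the underside of the bit box, own x = -50 mm, y = +80 mm (on the edge it stands on and tips over)
- bit_box_k2 (a point): corner of the underside of the bit box, own x = +50 mm, y = +80 mm (at the top while it stands)
- bit_box_k3 (a point): corner of the underside of the bit box, own x = +50 mm, y = -80 mm (at the top while it stands)
- sanding_block_k0 (a point): corner of the underside of the sanding block, own x = -31 mm, y = -52 mm (on the edge it stands on and tips over)
- sanding_block_k1 (a point): corner of the underside of the sanding block, own x = -31 mm, y = +52 mm (at the top while it stands)
- sanding_block_k2 (a point): corner of the underside of the sanding block, own x = +31 mm, y = +52 mm (at the top while it stands)
- sanding_block_k3 (a point): corner of the underside of the sanding block, own x = +31 mm, y = -52 mm (on the edge it stands on and tips over)

How it is judged:
By the outcome, as a careful person would: the job done as asked, in the order asked, and still so for the second after the job is handed in, with the robot touching nothing.
It also fails if it takes over 48 s, if anything falls off the work surface, if the arm or the gripper's body presses on something with over 40 N, if the wrist force passes 120 N, or if a joint passes its speed limit or range.

ROBOT

A 6-joint arm with a two-finger parallel gripper is mounted at the origin on a cart in front of the work surface, level with it; the furniture and walls round the work are solid. World frame = base frame: x ahead of the robot, y to its left, z up, the work surface at z = 0. Lengths are in m, angles in rad, forces in N, time in s.
With the tool pointing down it reaches from about 0.25 to 0.775 m from the base axis. Payload 4 kg.
Tool frame: the origin (TCP) lies midway between the tips of the shut fingers; the grasp point (between the pads) lies 19 mm behind it (robot.tcp_to_grasp is the distance from the TCP to the grasp point, in m); z points along the fingers, x is the direction in which the jaws open and shut, and the axes are right-handed (so a half turn about z gives the same grasp; the last joint's range is limited). The gripper opens to 94 mm and grips with 3 to 60 N. Pads are 16 mm wide; open, the fingers measure 119 mm over their backs; the gripper's body (75 mm by 177 mm) begins 78 mm behind the grasp point.
Start: joints at [1.116, 0.087, 1.371, -0, 1.684, -0.103], TCP at [0.19, 0.516, 0.206] pointing down, gripper open.
Joint ranges: [-3.1, 3.1], [-0.76, 2.03], [0.27, 2.55], [-1.08, 4.22], [0.17, 2.65], [-2.57, 2.57]. Speed limits (rad/s): [2.79, 2.79, 3.14, 3.14, 3.14, 3.14].

INTERFACE

Orientations are given as [roll, pitch, yaw] about the fixed x, y, z axes, in that order (R = Rz(yaw) Ry(pitch) Rx(roll)).
In Python, from bench import get_obs, vision, robot gives the robot as it stands.
- The arm moves only by the tool servo_tool, never from a script. Its argument "targets" is text: rows parted by semicolons, each of 7 numbers parted by spaces: the opening, from 0 (shut) to 1 (fully open), then the shift along the tool's x, y, z as a fraction of full scale, then the turn, a rotation vector about the tool's x, y, z as a fraction of full scale. A call has 1 to 12 rows; each row is the pose to reach, as a shift and turn from the pose commanded when the call began, along the tool's axes at that moment, turning the shorter way round; what a row does not reach only later rows make up. Full scale, the value 1, is 0.25 m for a shift and pi rad for a turn. A row lasts 1/12 s, in which the tool goes at most 41.7 mm and 7.16 degrees, less where a joint would pass 70% of its speed; a pose out of reach is approached as far as the arm can. A call with a number of a shift or a turn outside -1 to 1 is refused whole. A call with a gripper value outside its range is refused whole. The fingers move at their own pace and stop on an object; the grip force is fixed at half the most. Time passes only in rows, so rows that repeat a pose let the fingers close. It gives the time, the measured TCP pose, the force and the opening at its end, in the units of the state.
- get_obs(): the state, without advancing time (a new reading comes with each control period).
- vision.snapshot(name): name is "side" or "top"; returns a dict with "image" (400x640x3 uint8, red, green, blue), "mtx" (3x3 intrinsics, pixels), "world_from_camera" (4x4, takes a point from camera to world coordinates). Camera axes: x right, y down, z forward; pixel columns grow to the right and rows downward; lengths in m; the calibration is good to about 2 mm. A picture is of the moment at which its call begins. There is no depth.
- robot.close_job(): hands the job in, once; it reports no verdict.
The state is a dict: "time": time; "joint_positions": joint angles; "qvel": joint speeds; "joint_torque": joint torques, N m; "tool_pos": TCP position; "ee_rot": TCP orientation; "wrist_force": force on the tool from outside, world axes, zero at the start; "wrist_torque": the same for the moment, N m; "width": finger opening in m.
Only numpy, scipy, OpenCV 4.12 (cv2) and the standard library are available. Lean on these libraries where they do the work, as an engineer would, in place of code of your own. Each camera call takes 0.05 s, during which the arm holds its last target.

## Working session

There is one attempt and no reset: what is moved stays moved. The work goes in short steps, Python scripts to look and compute and a tool call to move; the robot and the scene stay as the last step left them, time stands still between calls to the robot, and variables do not carry over. Pictures are saved under pics/ and viewed, and the job is handed in when it is done.

Besides the shell and the picture viewer there is one more tool, called after ">>>" as name(argument=value, ...), one argument or row to a line, values as JSON. servo_tool: Moves the arm, as the interface text tells. Its arguments: {"type":"object","properties":{"targets":{"type":"string"}},"required":["targets"]}

```bash
ls; mkdir -p pics; python3 - <<'E'
from bench import get_obs, vision, robot
import cv2, numpy as np
o=get_obs(); print({k:np.round(v,3) for k,v in o.items()})
for n in ("side","top"):
    s=vision.snapshot(n); cv2.imwrite(f"pics/{n}0.png",s["image"][:,:,::-1]); np.savez(f"cal_{n}.npz",K=s["mtx"],T=s["world_from_camera"]); print(n,s["mtx"].round(2).tolist(),s["world_from_camera"].round(4).tolist())
E
```

```text
pics
{'time': np.float64(0.0), 'joint_positions': array([ 1.116,  0.088,  1.372,  0.   ,  1.684, -0.103]), 'qvel': array([-0.   , -0.001, -0.001, -0.   , -0.001, -0.001]), 'joint_torque': array([-2.0000e-03, -3.4019e+01, -3.0242e+01,  7.2000e-02,  3.3000e-02,
       -0.0000e+00]), 'tool_pos': array([0.189, 0.516, 0.204]), 'ee_rot': array([-3.141e+00,  2.000e-03,  1.219e+00]), 'wrist_force': array([0.33 , 0.2  , 0.125]), 'wrist_torque': array([-0.004,  0.028,  0.002]), 'width': np.float64(0.094)}
side [[449.86, 0.0, 320.23], [0.0, 449.86, 195.05], [0.0, 0.0, 1.0]] [[-0.9556, 0.1971, -0.2191, 0.7873], [0.2944, 0.6008, -0.7432, 0.745], [-0.0148, -0.7747, -0.6322, 0.7939], [0.0, 0.0, 0.0, 1.0]]
top [[498.34, 0.0, 317.91], [0.0, 498.34, 198.52], [0.0, 0.0, 1.0]] [[0.0049, -0.9906, 0.1368, 0.3756], [-0.9999, -0.0069, -0.0142, -0.0717], [0.015, -0.1367, -0.9905, 1.3818], [0.0, 0.0, 0.0, 1.0]]
```

View pics/side0.png

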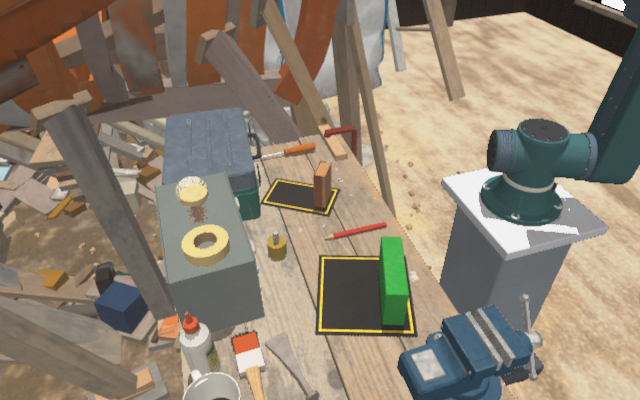

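View pics/top0.png

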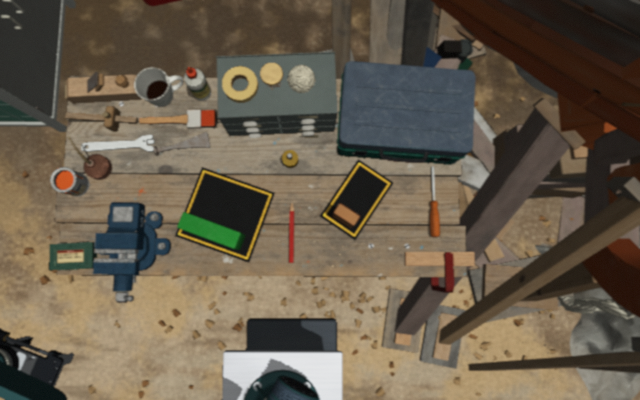

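The top view shows the robot at the bottom with +y to the left. The green box stands at the lower edge of the big mat, around (210,232), and falls up and to the right. The cork block is at about (347,214) on the small mat. I'll enlarge both.

```bash
python3 - <<'E'
import cv2
t=cv2.imread("pics/top0.png"); s=cv2.imread("pics/side0.png")
def crop(im,x,y,w,h,k,name):
    c=cv2.resize(im[y:y+h,x:x+w],None,fx=k,fy=k,interpolation=cv2.INTER_CUBIC)
    for i in range(0,w,10): cv2.putText(c,str(x+i),(i*k,8),0,.3,(255,255,255),1); cv2.line(c,(i*k,10),(i*k,14),(255,255,255),1)
    for i in range(0,h,10): cv2.putText(c,str(y+i),(0,i*k+4),0,.3,(255,255,255),1)
    cv2.imwrite("pics/"+name,c)
crop(t,165,155,120,110,5,"t_box.png")
crop(t,310,150,95,95,6,"t_block.png")
crop(s,305,225,125,120,5,"s_box.png")
crop(s,250,150,110,75,7,"s_block.png")
E
```

```text
(no output)
```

View pics/t_box.png

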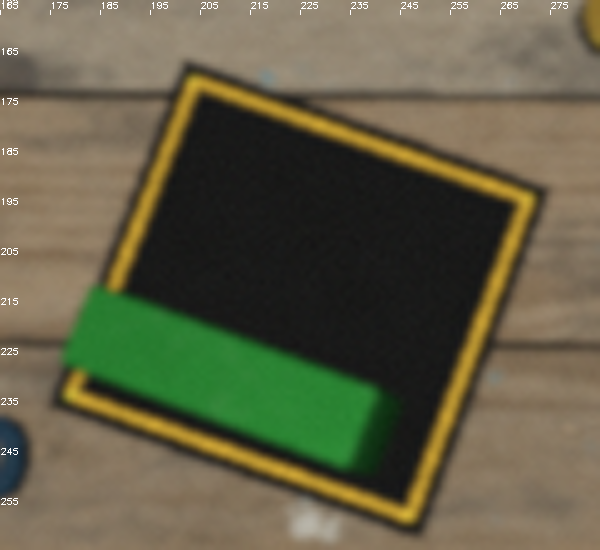

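View pics/t_block.png

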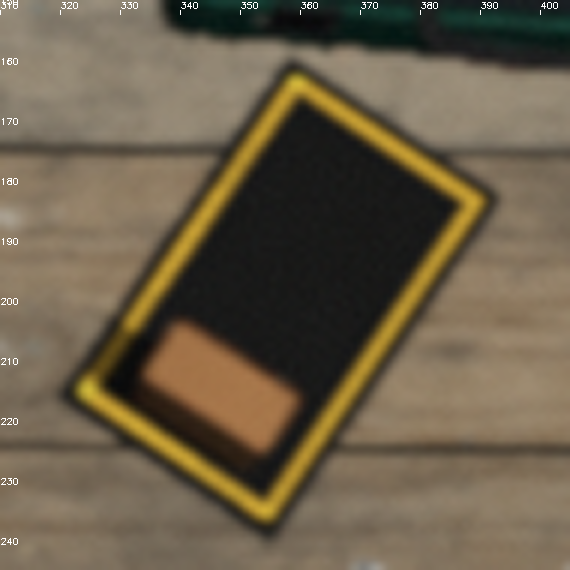

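View pics/s_box.png

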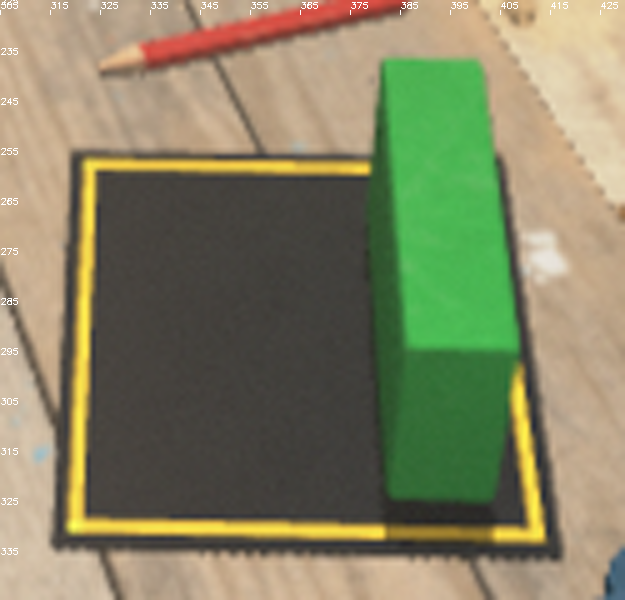

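View pics/s_block.png

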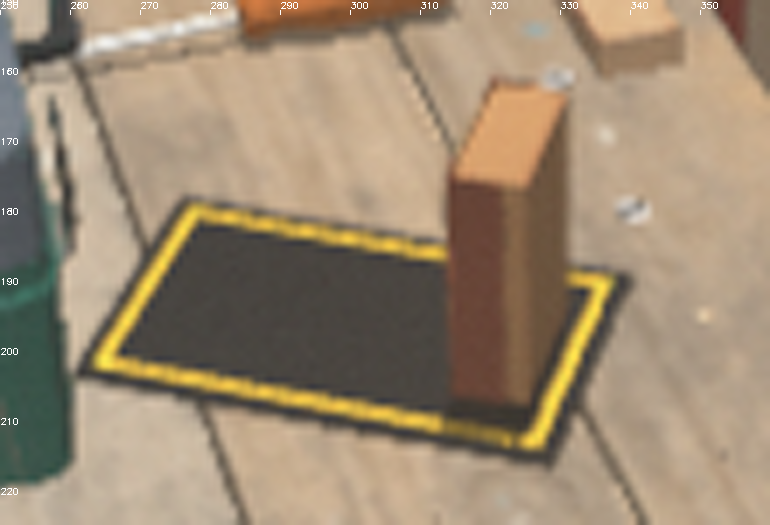

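```bash
cat > h.py <<'E'
import numpy as np
def cal(n):
    d=np.load(f"cal_{n}.npz"); return d["K"],d["T"]
def px2w(n,uv,z):
    K,T=cal(n); uv=np.atleast_2d(uv).astype(float)
    r=np.c_[(uv-K[:2,2])/[K[0,0],K[1,1]],np.ones(len(uv))]@T[:3,:3].T
    c=T[:3,3]; return c+r*((z-c[2])/r[:,2])[:,None]
def proj(n,P):
    K,T=cal(n); p=(np.atleast_2d(P)-T[:3,3])@T[:3,:3]; q=p@K.T; return q[:,:2]/q[:,2:]
E
python3 - <<'E'
from h import *
D={"zone box top":("top",[(203,170),(272.6,193.6),(247.6,259.8),(177.8,234.6)],.003),
"zone box side":("side",[(321,256.6),(318.6,331.4),(414.4,333.6)],.003),
"box top":("top",[(184.6,212.4),(241,232.4),(235,249),(177.8,227.4)],.103),
"box side":("side",[(386,294.6),(381.4,237),(401.4,237),(408.8,294.6)],.103),
"box side bot":("side",[(382.6,325),(404,325)],.003),
"zone blk top":("top",[(359,162),(391.7,183.2),(354.7,237.5),(322.7,214.7)],.003),
"zone blk side":("side",[(263.4,202.6),(277.4,179),(337.7,189.3),(327.1,214.4)],.003),
"blk top":("top",[(340.5,203.2),(360.2,216.5),(354.2,225.8),(333.7,212.5)],.109),
"blk side":("side",[(314.1,174.3),(320.4,161.7),(331.1,163.6),(325.4,176.6)],.109),
"blk side bot":("side",[(314.3,207.6),(325.7,207.9)],.003)}
for k,(n,uv,z) in D.items():
    P=px2w(n,uv,z)[:,:2]; e=np.diff(np.r_[P,P[:1]],axis=0)
    print(k,P.round(4).tolist(),"c",P.mean(0).round(4),"len",np.linalg.norm(e,axis=1).round(4),"ang",np.degrees(np.arctan2(e[:,1],e[:,0])).round(1))
print(px2w("top",[(289,159),(292,207),(292,262)],.01).round(3))
E
```

```text
zone box top [[0.6446, 0.2313], [0.5791, 0.0351], [0.3952, 0.1004], [0.4631, 0.2939]] c [0.5205 0.1652] len [0.2068 0.1951 0.2051 0.192 ] ang [-108.5  160.5   70.7  -19. ]
zone box side [[0.5797, 0.0374], [0.6451, 0.2322], [0.4629, 0.2956]] c [0.5625 0.1884] len [0.2055 0.1929 0.2834] ang [ 71.4 160.8 -65.7]
box top [[0.5139, 0.2524], [0.4633, 0.1064], [0.4209, 0.1206], [0.4752, 0.2682]] c [0.4683 0.1869] len [0.1545 0.0447 0.1572 0.0418] ang [-109.1  161.5   69.8  -22.1]
box side [[0.517, 0.2587], [0.4639, 0.1121], [0.4227, 0.1255], [0.4758, 0.2719]] c [0.4699 0.192 ] len [0.1559 0.0433 0.1558 0.0433] ang [-109.9  162.    70.1  -17.8]
box side bot [[0.5157, 0.2576], [0.4741, 0.2709]] c [0.4949 0.2642] len [0.0437 0.0437] ang [162.3 -17.7]
zone blk top [[0.6711, -0.2071], [0.611, -0.2988], [0.4579, -0.1939], [0.5208, -0.1051]] c [ 0.5652 -0.2012] len [0.1096 0.1856 0.1088 0.1817] ang [-123.2  145.6   54.7  -34.2]
zone blk side [[0.6704, -0.202], [0.61, -0.2944], [0.4587, -0.1939], [0.5197, -0.1019]] c [ 0.5647 -0.198 ] len [0.1104 0.1816 0.1104 0.1809] ang [-123.1  146.4   56.5  -33.6]
blk top [[0.5397, -0.1483], [0.5056, -0.1989], [0.4816, -0.1833], [0.5155, -0.1308]] c [ 0.5106 -0.1653] len [0.061  0.0286 0.0626 0.0299] ang [-124.   147.1   57.2  -35.9]
blk side [[0.5401, -0.1451], [0.5083, -0.1935], [0.4842, -0.1763], [0.5157, -0.1267]] c [ 0.5121 -0.1604] len [0.0579 0.0297 0.0588 0.0306] ang [-123.3  144.6   57.6  -36.9]
blk side bot [[0.544, -0.1387], [0.5153, -0.128]] c [ 0.5297 -0.1333] len [0.0307 0.0307] ang [159.6 -20.4]
[[ 0.677 -0.01   0.01 ]
 [ 0.541 -0.02   0.01 ]
 [ 0.39  -0.022  0.01 ]]
```

```bash
python3 - <<'E'
import cv2
t=cv2.imread("pics/top0.png"); s=cv2.imread("pics/side0.png")
a=cv2.resize(t[195:305,75:185],None,fx=5,fy=5,interpolation=cv2.INTER_CUBIC)
b=cv2.resize(s[290:400,390:550],None,fx=4,fy=4,interpolation=cv2.INTER_CUBIC)
cv2.imwrite("pics/va.png",a);cv2.imwrite("pics/vb.png",b)
E
```

```text
(no output)
```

View pics/va.png

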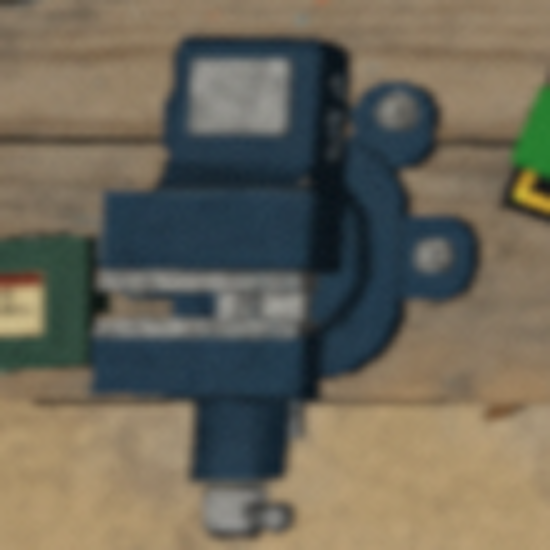

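View pics/vb.png

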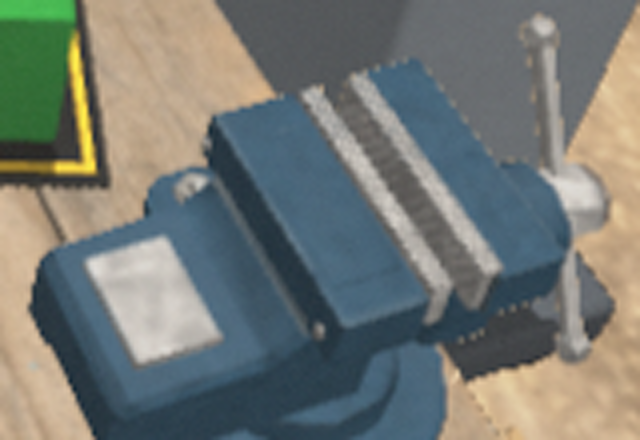

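```bash
python3 - <<'E'
from h import *
import cv2
def tri(a,b):
    Ps=[]
    for n in("top","side"):
        K,T=cal(n); Ps.append(K@np.linalg.inv(T)[:3])
    X=cv2.triangulatePoints(*Ps,np.array(a,float).reshape(2,1),np.array(b,float).reshape(2,1)); return (X[:3]/X[3]).ravel()
for a,b in [((137.6,234),(442.5,320)),((136,274),(493,304)),((112,207),(410.5,354.5))]:
    X=tri(a,b); print(X.round(3),proj("top",X).round(1),proj("side",X).round(1))
E
```

```text
[0.457 0.359 0.132] [[137.8 233.7]] [[443.1 320. ]]
[0.357 0.358 0.134] [[136. 274.]] [[492.9 304. ]]
[0.532 0.416 0.148] [[114.3 202.8]] [[419.7 354.9]]
```

>>> servo_tool(
  targets="1 0 0 -0.08 0 0 0; 1 -0.05 0.08 -0.12 0 0 0; 1 -0.12 0.18 -0.12 0 0 0; 1 -0.20 0.30 -0.12 0 0 0; 1 -0.28 0.42 -0.12 0 0 0; 1 -0.36 0.54 -0.12 0 0 0; 1 -0.44 0.66 -0.12 0 0 0; 1 -0.51 0.78 -0.12 0 0 0; 1 -0.58 0.88 -0.12 0 0 0; 1 -0.63 0.96 -0.12 0 0 0; 1 -0.63 0.96 -0.12 0 0 0; 1 -0.63 0.96 -0.12 0 0 0",
)

```text
time: 1.1
tool_pos: [0.3608, 0.2851, 0.235]
ee_rot: [-3.141, 0.0, 1.216]
wrist_force: [-0.7, -0.7, 0.1]
width: 0.0938
```

>>> servo_tool(
  targets="1 -0.05 0.08 0 0 0 0; 1 -0.12 0.17 0 0 0 0; 1 -0.18 0.26 0 0 0 0; 1 -0.21 0.30 0.06 0 0 0; 1 -0.21 0.30 0.16 0 0 0; 1 -0.21 0.30 0.26 0 0 0; 1 -0.21 0.30 0.36 0 0 0; 1 -0.21 0.30 0.46 0 0 0; 1 -0.21 0.30 0.54 0 0 0; 1 -0.21 0.30 0.58 0 0 0; 1 -0.21 0.30 0.59 0 0 0; 1 -0.21 0.30 0.59 0 0 0",
)

```text
time: 2.1
tool_pos: [0.4123, 0.2114, 0.0877]
ee_rot: [-3.141, 0.0, 1.22]
wrist_force: [0.1, 0.5, 0.7]
width: 0.0941
```

```bash
python3 - <<'E'
from bench import get_obs, vision
import cv2, numpy as np
from h import *
o=get_obs(); print(o["time"],o["tool_pos"],o["ee_rot"],o["wrist_force"])
for n,(x,y,w,h,k) in {"side":(300,120,250,230,3),"top":(150,140,200,180,4)}.items():
    im=vision.snapshot(n)["image"][:,:,::-1]
    cv2.imwrite(f"pics/{n}1.png",cv2.resize(im[y:y+h,x:x+w],None,fx=k,fy=k,interpolation=cv2.INTER_CUBIC)[:600,:800])
E
```

```text
2.1 [0.41227116 0.21137079 0.08765813] [-3.14053498e+00  4.58586315e-04  1.22035245e+00] [0.0801542  0.54081098 0.72870845]
```

View pics/side1.png

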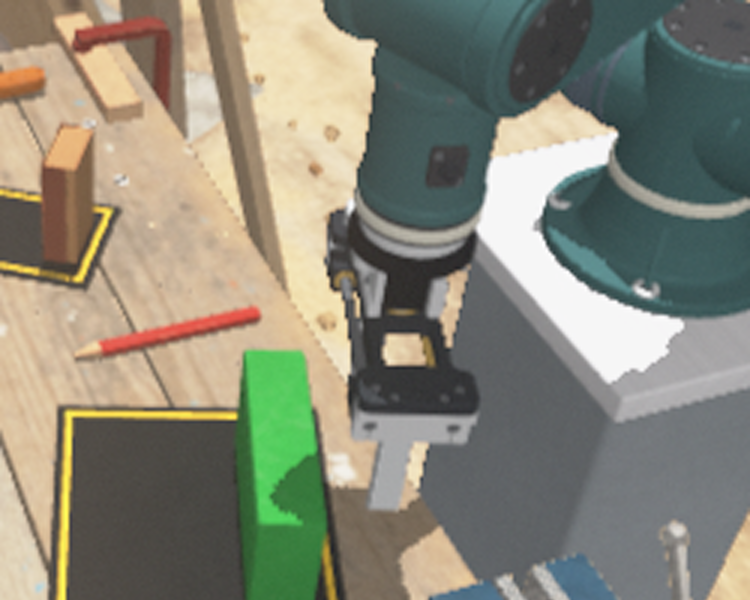

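View pics/top1.png

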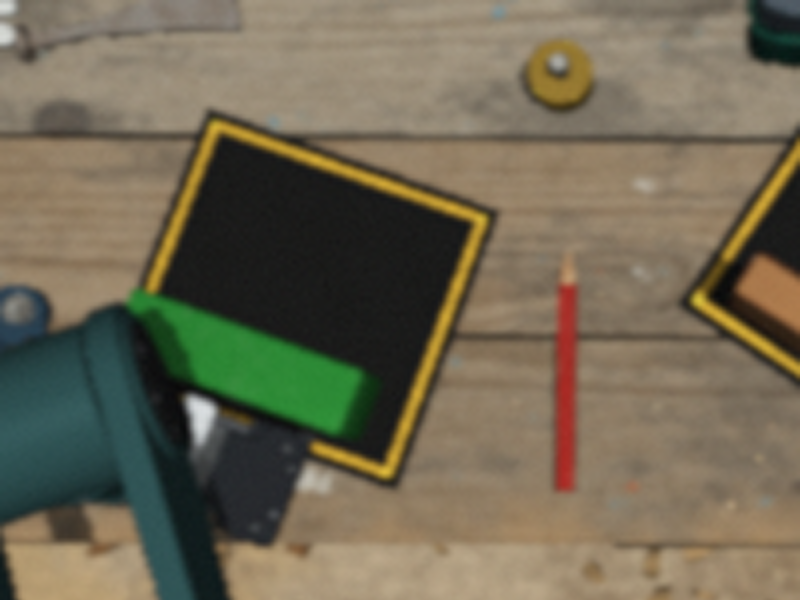

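>>> servo_tool(
  targets="1 0 0.03 0.01 0 0 0; 1 0 0.06 0.01 0 0 0; 1 0 0.09 0.01 0 0 0; 1 0 0.105 0.01 0 0 0; 1 0 0.12 0.01 0 0 0; 1 0 0.135 0.01 0 0 0; 1 0 0.15 0.01 0 0 0; 1 0 0.165 0.01 0 0 0; 1 0 0.18 0.01 0 0 0; 1 0 0.19 0.01 0 0 0; 1 0 0.20 0.01 0 0 0; 1 0 0.20 0.01 0 0 0",
)

```text
time: 3.2
tool_pos: [0.4604, 0.1931, 0.0854]
ee_rot: [3.141, 0.0, 1.219]
wrist_force: [0.3, -0.5, -0.5]
width: 0.0937
```

```bash
python3 - <<'E'
from bench import get_obs, vision
import cv2, numpy as np
o=get_obs(); print(o["time"],o["tool_pos"],o["ee_rot"],o["wrist_force"])
for n,(x,y,w,h,k) in {"side":(300,120,250,230,3),"top":(150,140,200,150,4)}.items():
    im=vision.snapshot(n)["image"][:,:,::-1]
    cv2.imwrite(f"pics/{n}2.png",cv2.resize(im[y:y+h,x:x+w],None,fx=k,fy=k,interpolation=cv2.INTER_CUBIC)[:600,:800])
E
```

```text
3.2 [0.46042777 0.19306577 0.08536391] [3.14090703e+00 1.57085268e-04 1.21854444e+00] [ 0.34667692 -0.45866092 -0.52818235]
```

View pics/side2.png

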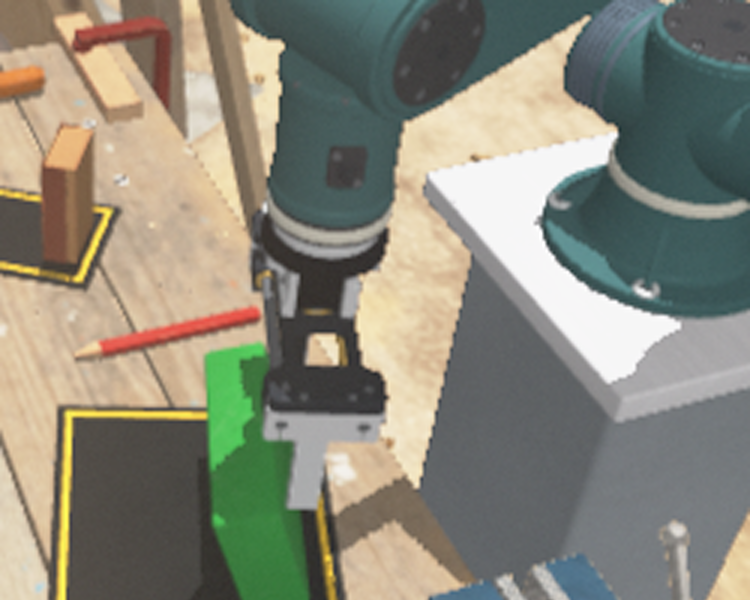

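View pics/top2.png

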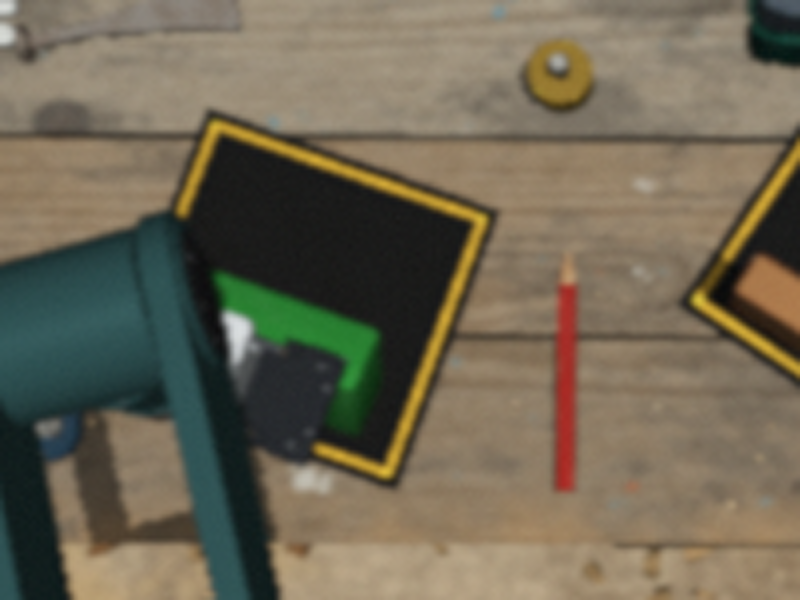

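The box is tilting about 15° on its front edge, with no sliding. I'll keep going past the balance point, then pause.

>>> servo_tool(
  targets="1 0 0.01 0 0 0 0; 1 0 0.022 0 0 0 0; 1 0 0.034 0 0 0 0; 1 0 0.046 0 0 0 0; 1 0 0.058 0 0 0 0; 1 0 0.07 0 0 0 0; 1 0 0.08 0 0 0 0; 1 0 0.09 0 0 0 0; 1 0 0.10 0 0 0 0; 1 0 0.10 0 0 0 0; 1 0 0.10 0 0 0 0; 1 0 0.10 0 0 0 0",
)

```text
time: 4.3
tool_pos: [0.4832, 0.1848, 0.0855]
ee_rot: [-3.141, -0.0, 1.219]
wrist_force: [-0.8, -0.3, -0.6]
width: 0.0938
```

```bash
python3 - <<'E'
from bench import get_obs, vision
import cv2, numpy as np
o=get_obs(); print(o["time"],o["tool_pos"],o["ee_rot"],o["wrist_force"])
for n,(x,y,w,h,k) in {"side":(300,120,250,230,3),"top":(150,140,200,150,4)}.items():
    im=vision.snapshot(n)["image"][:,:,::-1]
    cv2.imwrite(f"pics/{n}3.png",cv2.resize(im[y:y+h,x:x+w],None,fx=k,fy=k,interpolation=cv2.INTER_CUBIC)[:600,:800])
E
```

```text
4.3 [0.48322869 0.18483107 0.08545932] [-3.14146806e+00 -6.85966592e-05  1.21900360e+00] [-0.76654839 -0.30790714 -0.6351536 ]
```

View pics/side3.png

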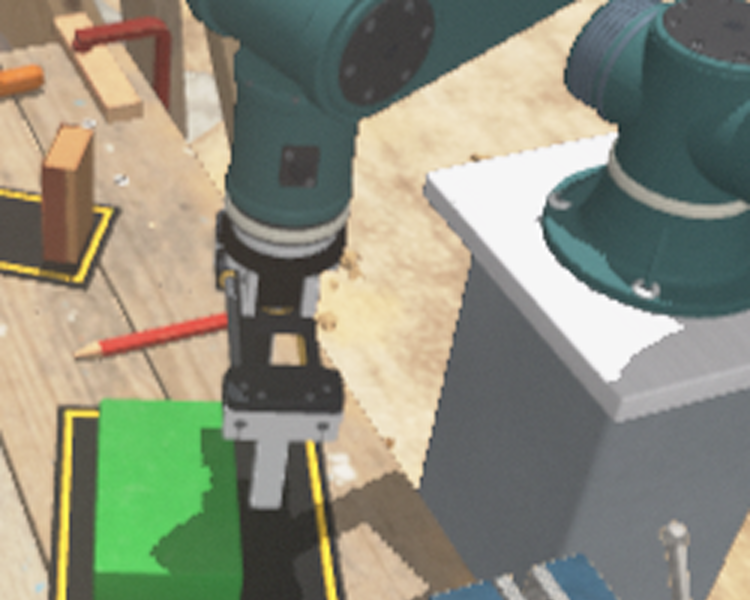

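View pics/top3.png

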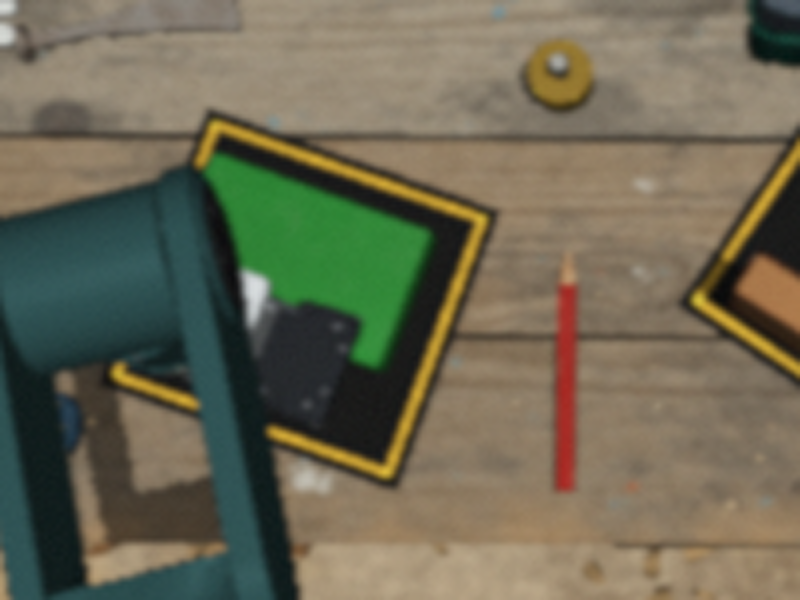

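The box is lying flat with its lid up and looks to be inside the lines; I'll measure it once the arm is clear. Next I rise and go over behind the cork block, turning 13.8° and narrowing the fingers.

>>> servo_tool(
  targets="1 0 0 -0.10 0 0 0; 1 0 0 -0.22 0 0 0; 0.8 0 0 -0.34 0 0 0; 0.6 0 0 -0.46 0 0 0.01; 0.3 -0.06 0.02 -0.55 0 0 0.02; 0.3 -0.16 0.05 -0.60 0 0 0.03; 0.3 -0.28 0.09 -0.60 0 0 0.04; 0.3 -0.41 0.13 -0.60 0 0 0.05; 0.3 -0.54 0.17 -0.60 0 0 0.06; 0.3 -0.67 0.22 -0.60 0 0 0.07; 0.3 -0.78 0.25 -0.60 0 0 0.077; 0.3 -0.78 0.25 -0.60 0 0 0.077",
)

```text
time: 5.4
tool_pos: [0.4743, -0.0241, 0.2354]
ee_rot: [3.14, 0.002, 0.97]
wrist_force: [0.6, -0.2, 1.0]
width: 0.0311
```

```bash
python3 - <<'E'
from bench import get_obs
from scipy.spatial.transform import Rotation as R
import numpy as np
o=get_obs(); r=R.from_euler("xyz",o["ee_rot"]); print(o["time"],o["tool_pos"],o["ee_rot"],o["width"])
for t in [(0.4695,-0.135,0.235),(0.4695,-0.135,0.088)]: print(r.inv().apply(np.array(t)-o["tool_pos"])/.25)
E
```

```text
5.4 [ 0.47430013 -0.02406625  0.23544985] [3.14039917e+00 2.02711482e-03 9.70446614e-01] 0.03105596501252149
[-0.37698519  0.23483337  0.00284388]
[-0.37579325  0.2341316   0.59084225]
```

>>> servo_tool(
  targets="0.3 -0.06 0.04 0 0 0 0; 0.3 -0.14 0.09 0 0 0 0; 0.3 -0.24 0.15 0 0 0 0; 0.3 -0.33 0.20 0 0 0 0; 0.3 -0.375 0.234 0.04 0 0 0; 0.3 -0.375 0.234 0.14 0 0 0; 0.3 -0.375 0.234 0.26 0 0 0; 0.3 -0.375 0.234 0.38 0 0 0; 0.3 -0.375 0.234 0.48 0 0 0; 0.3 -0.375 0.234 0.55 0 0 0; 0.3 -0.375 0.234 0.57 0 0 0; 0.3 -0.375 0.234 0.57 0 0 0",
)

```text
time: 6.4
tool_pos: [0.4698, -0.1291, 0.0913]
ee_rot: [-3.138, 0.0, 0.978]
wrist_force: [-0.2, -0.3, 0.1]
width: 0.0286
```

```bash
python3 - <<'E'
from bench import get_obs, vision
import cv2, numpy as np
o=get_obs(); print(o["time"],o["tool_pos"],o["ee_rot"],o["wrist_force"],o["width"])
for n,(x,y,w,h,k) in {"side":(240,120,220,160,3),"top":(165,150,220,130,3)}.items():
    im=vision.snapshot(n)["image"][:,:,::-1]; cv2.imwrite(f"pics/{n}4f.png",im)
    cv2.imwrite(f"pics/{n}4.png",cv2.resize(im[y:y+h,x:x+w],None,fx=k,fy=k,interpolation=cv2.INTER_CUBIC)[:600,:800])
E
```

```text
6.4 [ 0.46976309 -0.12914181  0.09130357] [-3.13779748e+00  4.34310665e-04  9.77872230e-01] [-0.23924958 -0.33469414  0.0881265 ] 0.02855357754194781
```

View pics/side4.png

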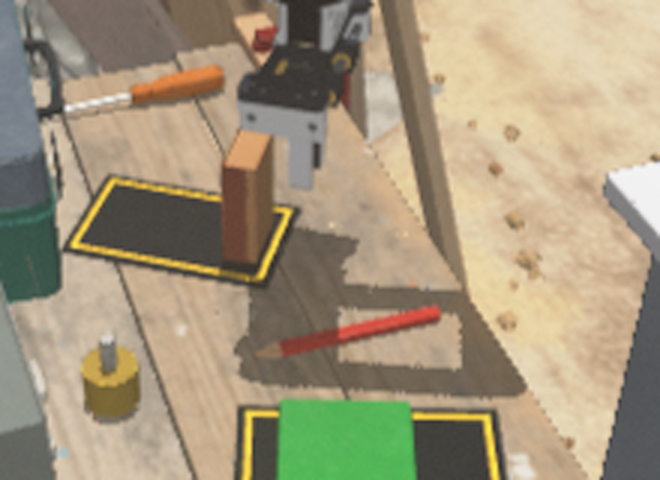

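View pics/top4.png

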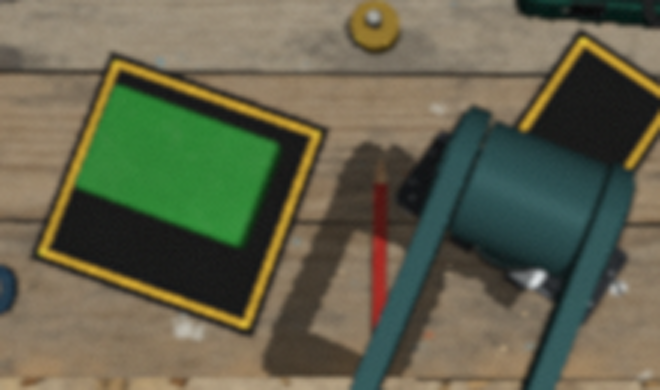

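```bash
python3 - <<'E'
from h import *
P=px2w("top",[(204.3,178.7),(258,198.7),(246,232.3),(190.3,212.7)],.048)[:,:2]
e=np.diff(np.r_[P,P[:1]],axis=0); print(P.round(4),np.linalg.norm(e,axis=1).round(4),np.degrees(np.arctan2(e[:,1],e[:,0])).round(1))
d=np.array([np.cos(np.radians(-19.3)),np.sin(np.radians(-19.3))]); n=np.array([-d[1],d[0]])
q=P-[.5207,.1658]; print((np.c_[q@d,q@n]*1000).round(1),"limits 91,97")
E
```

```text
[[0.6119 0.217 ]
 [0.5583 0.0707]
 [0.4675 0.1008]
 [0.5191 0.2511]] [0.1558 0.0957 0.159  0.0989] [-110.1  161.7   71.   -20.2]
[[ 69.2  78.5]
 [ 66.9 -77.3]
 [-28.8 -79. ]
 [-29.7  80. ]] limits 91,97
```

>>> servo_tool(
  targets="0.3 -0.02 0.02 0 0 0 0; 0.3 -0.02 0.05 0 0 0 0; 0.3 -0.02 0.08 0 0 0 0; 0.3 -0.02 0.095 0 0 0 0; 0.3 -0.02 0.107 0 0 0 0; 0.3 -0.02 0.118 0 0 0 0; 0.3 -0.02 0.128 0 0 0 0; 0.3 -0.02 0.138 0 0 0 0; 0.3 -0.02 0.148 0 0 0 0; 0.3 -0.02 0.158 0 0 0 0; 0.3 -0.02 0.165 0 0 0 0; 0.3 -0.02 0.165 0 0 0 0",
)

```text
time: 7.5
tool_pos: [0.5025, -0.1576, 0.0929]
ee_rot: [3.141, -0.0, 0.977]
wrist_force: [-0.1, -0.6, -0.9]
width: 0.0283
```

```bash
python3 - <<'E'
from bench import get_obs, vision
import cv2, numpy as np
o=get_obs(); print(o["time"],o["tool_pos"],o["ee_rot"],o["wrist_force"],o["width"])
for n,(x,y,w,h,k) in {"side":(240,120,140,110,5)}.items():
    im=vision.snapshot(n)["image"][:,:,::-1]
    cv2.imwrite(f"pics/{n}5.png",cv2.resize(im[y:y+h,x:x+w],None,fx=k,fy=k,interpolation=cv2.INTER_CUBIC)[:600,:800])
E
```

```text
7.5 [ 0.50246021 -0.15761802  0.09293101] [ 3.14143680e+00 -4.23175854e-05  9.77045098e-01] [-0.14937616 -0.58394748 -0.91193389] 0.02829600022396465
```

View pics/side5.png

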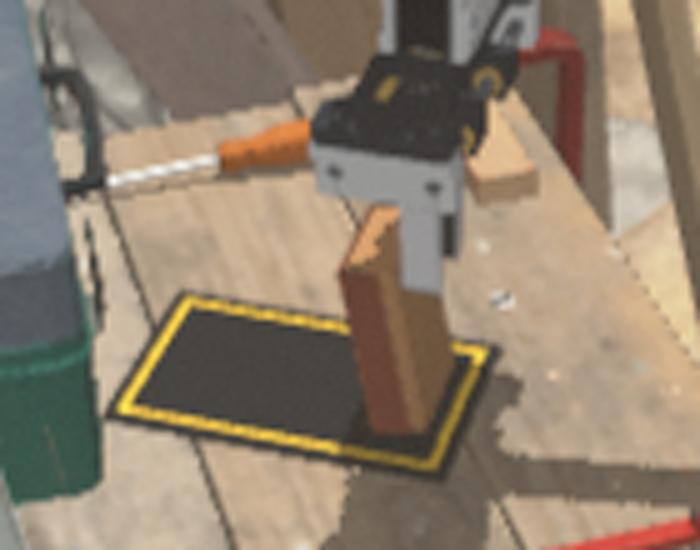

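The box is lying inside its lines with at least 16 mm to spare. The block is tilted about 10° on its edge, so I keep pushing slowly.

>>> servo_tool(
  targets="0.3 0 0.008 0 0 0 0; 0.3 0 0.017 0 0 0 0; 0.3 0 0.026 0 0 0 0; 0.3 0 0.035 0 0 0 0; 0.3 0 0.044 0 0 0 0; 0.3 0 0.053 0 0 0 0; 0.3 0 0.062 0 0 0 0; 0.3 0 0.071 0 0 0 0; 0.3 0 0.08 0 0 0 0; 0.3 0 0.08 0 0 0 0; 0.3 0 0.08 0 0 0 0; 0.3 0 0.08 0 0 0 0",
)

```text
time: 8.55
tool_pos: [0.5187, -0.1686, 0.0929]
ee_rot: [-3.141, -0.0, 0.977]
wrist_force: [-0.3, 0.4, 0.4]
width: 0.0281
```

```bash
python3 - <<'E'
from bench import get_obs, vision
import cv2, numpy as np
o=get_obs(); print(o["time"],o["tool_pos"],o["ee_rot"],o["wrist_force"],o["width"])
for n,(x,y,w,h,k) in {"side":(240,120,140,110,5)}.items():
    im=vision.snapshot(n)["image"][:,:,::-1]
    cv2.imwrite(f"pics/{n}6.png",cv2.resize(im[y:y+h,x:x+w],None,fx=k,fy=k,interpolation=cv2.INTER_CUBIC)[:600,:800])
E
```

```text
8.55 [ 0.5187334  -0.16859736  0.09293087] [-3.14141700e+00 -7.81638934e-05  9.77084585e-01] [-0.33642072  0.40463367  0.42869636] 0.02805784048502449
```

View pics/side6.png

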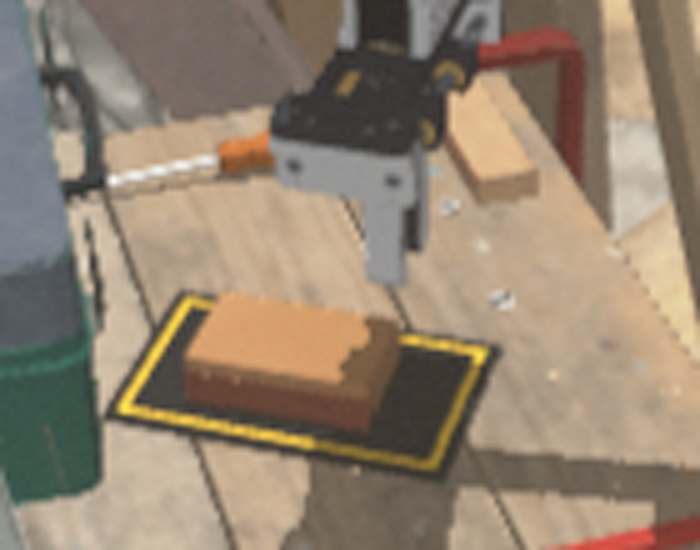

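The block has gone over, cork up. I'll rise and move back so both cameras get a clear view for the final check.

>>> servo_tool(
  targets="0.3 0 0 -0.10 0 0 0; 0.3 0 0 -0.22 0 0 0; 0.3 0 0 -0.34 0 0 0; 0.3 0 -0.04 -0.46 0 0 0; 0.3 0 -0.12 -0.54 0 0 0; 0.3 0.06 -0.22 -0.58 0 0 0; 0.3 0.12 -0.34 -0.60 0 0 0; 0.3 0.16 -0.46 -0.60 0 0 0; 0.3 0.18 -0.56 -0.60 0 0 0; 0.3 0.20 -0.60 -0.60 0 0 0; 0.3 0.20 -0.60 -0.60 0 0 0; 0.3 0.20 -0.60 -0.60 0 0 0",
)

```text
time: 9.6
tool_pos: [0.4228, -0.0434, 0.2432]
ee_rot: [3.14, -0.0, 0.978]
wrist_force: [1.1, 0.1, 0.2]
width: 0.0283
```

```bash
python3 - <<'E'
from bench import get_obs, vision
import cv2, numpy as np
o=get_obs(); print(o["time"],o["tool_pos"],o["wrist_force"],o["width"])
for n,(x,y,w,h,k) in {"side":(240,120,190,220,2.7),"top":(165,150,290,120,2.75)}.items():
    im=vision.snapshot(n)["image"][:,:,::-1]; cv2.imwrite(f"pics/{n}7f.png",im)
    cv2.imwrite(f"pics/{n}7.png",cv2.resize(im[y:y+h,x:x+w],None,fx=k,fy=k,interpolation=cv2.INTER_CUBIC)[:600,:800])
    if n=="top": cv2.imwrite("pics/top7b.png",cv2.resize(im[150:245,310:405],None,fx=6,fy=6,interpolation=cv2.INTER_CUBIC))
E
```

```text
9.6 [ 0.42278523 -0.04341432  0.24315937] [1.05946376 0.14593671 0.20912168] 0.028292574920174025
```

View pics/side7.png

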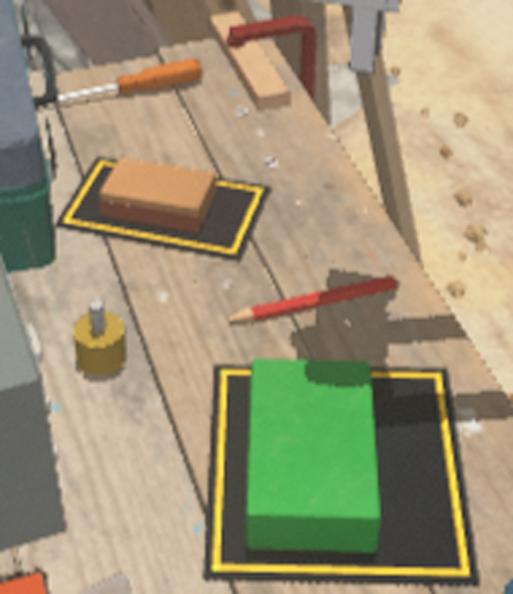

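View pics/top7.png

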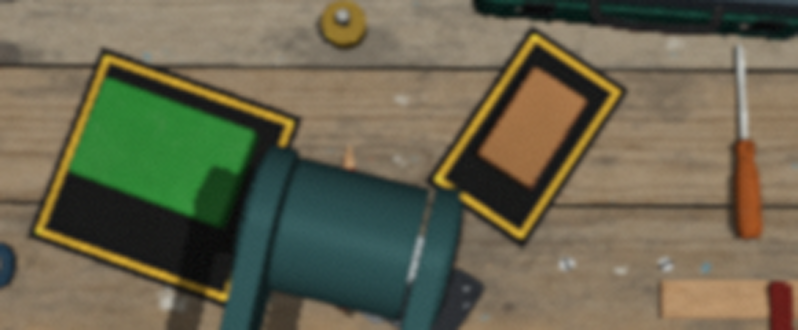

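View pics/top7b.png

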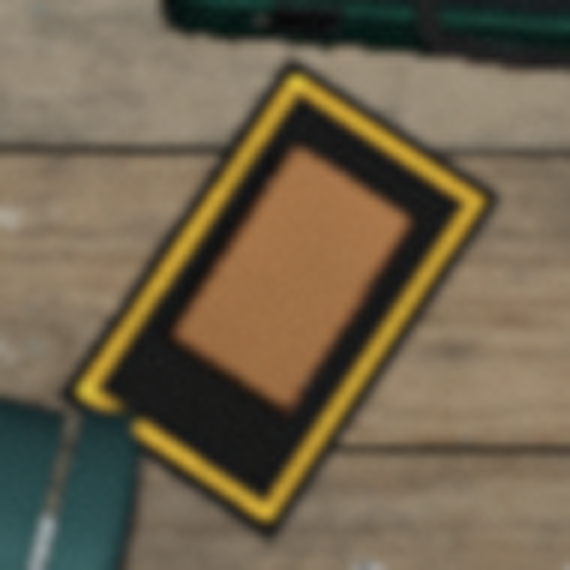

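Both pictures show each piece flat, with black mat visible all round the block (crop corners (298,146), (413,216), (290,412), (173,335)). The hole saw, pencil and screwdriver are at their first pixels. I'll check the block's numbers, then hand in.

```bash
python3 - <<'E'
from h import *
P=px2w("top",np.array([(298,146),(413,216),(290,412),(173,335)])/6+[310,150],.034)[:,:2]
a=np.radians(-34); d=np.array([np.cos(a),np.sin(a)]); n=np.array([-d[1],d[0]])
q=P-[.565,-.2005]; m=np.c_[q@d,q@n]*1000; print(m.round(1),"limits 86,48")
if abs(m[:,0]).max()<80 and abs(m[:,1]).max()<44:
    from bench import robot; print(robot.close_job())
E
```

```text
[[ 56.7  31.9]
 [ 59.3 -29.5]
 [-47.4 -32.9]
 [-48.2  30.5]] limits 86,48
the job is handed in; nothing more can be done
None
```

I tipped the green box first and then the cork block, each with a slow push near its top. Both fell towards the empty end, and I handed the job in at about 9.6 s. Neither was lifted.

| Object | How it lies | Smallest gap to the yellow lines (along x) | Smallest gap (along y) |
|---|---|---|---|
| Green box | flat, lid up | about 22 mm | about 17 mm |
| Cork block | flat, cork up | about 27 mm | about 15 mm |

- **Bystanders:** the hole saw, pencil and screwdriver look unmoved in the final pictures. I compared these by eye and checked only the hole saw's pixel position. In the last top view the arm hid most of the pencil, so that check rests on the side view.
- **Robot:** the arm was raised and clear of everything at hand-in. The wrist force readings stayed around 1 N.
- **Disagreements:** no check failed. The two cameras differed by about 2–5 mm on the starting positions, well inside these gaps.

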